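# Brake the turning reel and lock it with the pin

### The job

The component reel on the tape winder keeps turning under its slipping drive. Take the red-handled lock pin from its blue stand, hold it upright over the lock slot at the winder's red pointer and slow the turning platter by leaning lightly on it with the pin's tip until the platter's hole stops over the slot; then push the pin through the hole into the slot until its collar is fully down, and let go, so that the pin holds the reel still. Be gentle with the platter (never 20 N or more on it), and leave the other things on the bench alone.

Things in the scene. Friction and masses are not known exactly. Their poses are not given: they have to be found in the camera images.
- pin_grip (a point): Lock pin (loose, about 100 g, upright in the blue stand): centre of its red handle, a vertical cylinder 18 mm in diameter, 36 mm high; z up along the pin. Below it: a steel neck 12 mm in diameter (18 to 42 mm below this point), a steel collar 26 mm in diameter (42 to 48 mm below), then the steel shaft, 9 mm in diameter, flat-ended, 38 mm long.
- pin_tip (a point): Centre of the flat lower end of the lock pin's shaft, 86 mm below the handle's centre.
- stand: Blue fixed block 70 x 70 mm, 45 mm high, with a 13 mm wide round hole in the middle of its top; the pin's collar rests on its top and its shaft hangs in the hole (lift more than 38 mm to clear it). Origin at the centre of its underside, on the table.
- winder: Fixed tape winder: grey round base, 280 mm in diameter, origin on the table on the platter's axis. Its x axis points from the axis to the lock slot and the red pointer (a red post 131 to 143 mm from the axis, 56 mm high, just outside the platter's rim). A black control box stands opposite, 135 to 185 mm from the axis, 50 mm high.
- slot (a point): Centre of the mouth of the lock slot in the winder's base, 105 mm from the axis, 40 mm above the table, hidden under the platter unless the hole is over it. 25 mm long radially (x), 13 mm wide across (y), 28 mm deep, edges bevelled. The platter's underside is 8 mm and its top 16 mm above this point. When locked, the pin's tip is 22 mm below it.
- platter: Aluminium platter, 248 mm in diameter, 8 mm thick, origin on the axis at its underside (48 mm above the table), x axis towards its only hole. Carries a white reel 178 mm in diameter, 13 mm high (brass nut 25 mm). It floats on a spring: a push of 1.2 N at its centre does not move it, then it sinks 1 mm per further 0.8 N, at most 6 mm, then a hard stop.
- hole (a point): Centre of the platter's hole at its top face, 105 mm from the axis: 16 mm long radially, 14 mm wide, right through, framed in yellow. When the pin leans lightly enough for the platter to creep (under about 1 rad/s), the hole comes round, the platter pops up a little round the tip and is caught; at full speed it passes too fast.
- spindle (a joint): Angle of the platter (rad), growing without limit, anticlockwise from above; hole over slot at whole multiples of 2 pi. Driven at about 4 rad/s through a slipping clutch: drag slows it in proportion, and 2 to 3 N of push by the pin's tip at the hole's radius stops it; it speeds up again in half a second when freed.
- flux_a: Small amber bottle, 26 mm in diameter, 60 mm high (bystander); origin at the centre of its underside.
- flux_b: A second such amber bottle (bystander).
- board: Green circuit board 75 x 100 mm, lying flat, parts up to 16 mm high (bystander); origin under its centre.
- driver: Screwdriver 150 mm long, lying (bystander).
- spare_reel: Spare white reel lying flat, 178 mm in diameter, 12 mm high (bystander); origin under its centre.
- tub: Orange jar with white cap, 70 mm in diameter, 60 mm high (bystander); origin under its centre.
- parts_tray: Blue divided parts tray 120 x 180 mm, 30 mm high (bystander); origin under its centre.
- pin: The same lock pin; origin at the centre of its collar's underside, z up along the pin.
Mind the look-alikes: they are no part of the job. Of the things shaped like the pin, the bare steel one is meant.

How it is judged:
On the way, in this order (a step that is already met when the one before it is completed fails the run):
1. the pin is lifted out of its stand (height (world z) of pin_tip above 0.058 m), for 0.1 s.
2. the platter is slowed by touch to less than half its speed while the pin's tip is still on top of it or only just caught in its hole (velocity of joint spindle below 2 rad/s and contact force between platter and anything else above 0.3 N and z of pin_tip in the frame of platter above 0.002 m and horizontal distance between pin_tip and slot below 0.03 m), for 0.1 s.
At the end, for the whole second after the job is handed in: The lock pin is released and at rest, upright (within about 11 degrees), through the platter's hole and in the lock slot, its collar within 3.5 mm of fully down on the platter; the platter stands still with its hole over the slot (within 8 mm) (z of pin_tip in the frame of winder between 0.012 and 0.0215 m and x of pin_tip in the frame of slot between -0.012 and 0.012 m and y of pin_tip in the frame of slot between -0.006 and 0.006 m and horizontal distance between hole and slot below 0.008 m and angle between pin_tip's own z axis and vertical below 0.2 rad and velocity of joint spindle between -0.1 and 0.1 rad/s and linear speed of pin below 0.03 m/s); the robot touches nothing.
It fails at once if the platter is pushed or struck with 20 N or more (contact force between platter and anything else above 20 N).
It fails at once if another thing on the bench is disturbed (moved more than 20 mm) (distance of any of flux_a, flux_b, board, driver, spare_reel, tub, parts_tray from where it was at the start of the episode above 0.02 m).
It also fails if it takes over 64 s, if anything falls off the work surface, if the arm or the gripper's body presses on something with over 40 N, if the wrist force passes 120 N, or if a joint passes its speed limit or range.

### The arm

A 7-joint arm with a two-finger parallel gripper is mounted at the origin on the work surface. World frame = base frame: x ahead of the robot, y to its left, z up, the work surface at z = 0. Lengths are in m, angles in rad, forces in N, time in s.
With the tool pointing down it reaches from about 0.4 to 0.875 m from the base axis. Payload 6.5 kg.
Tool frame: the origin (TCP) lies midway between the tips of the shut fingers; the grasp point (between the pads) lies 19 mm behind it (bot.grip_depth is the distance from the TCP to the grasp point, in m); z points along the fingers, y is the direction in which the jaws open and shut (so a half turn about z gives the same grasp; the last joint's range is limited). The gripper opens to 85 mm and grips with 20 to 120 N. Pads are 22 mm wide; open, the fingers measure 114 mm over their backs; the gripper's body (76 mm by 85 mm) begins 54 mm behind the grasp point. The pads swing forward as they close: fully open they stand 13 mm farther back than shut.
Start: joints at [1.202, 0.536, -0.004, 1.538, 0.003, 1.067, -0.071], TCP at [0.194, -0.62, 0.196] pointing down, gripper open.
Joint ranges: [-2.7, 2.7], [-0.37, 2.16], [-1.27, 1.26], [0.24, 2.4], [-1.31, 4.45], [0.19, 1.91], [-2.76, 2.76]. Speed limits (rad/s): [2.39, 2.39, 3.14, 3.14, 3.14, 3.14, 3.14].

### API

Orientations are given as a rotation vector (axis times angle).
In Python, from station import sensors, vision, order, models, bot gives the robot as it stands.
- The arm moves only by the shell command python3 -m creep 'ROWS' [FORCE]. ROWS is JSON, a list of rows, each a list of 3 entries, a list of its own where there are three numbers: the opening, from 0 (shut) to 1 (fully open), then the shift along the tool's x, y, z normalised to -1 to 1, where 1 is 0.04 m, then the turn, a rotation vector about the tool's x, y, z normalised to -1 to 1, where 1 is pi/2 rad. A call has 1 to 10 rows; each row shifts and turns the commanded pose from where the row before left it, along the tool's axes as they then stand; what a row does not reach is not made up. A row lasts 1/12 s, in which the tool goes at most 41.7 mm and 7.16 degrees, less where a joint would pass 70% of its speed; a pose out of reach is approached as far as the arm can. A call with a number of a shift or a turn outside -1 to 1 is refused whole. A call with a gripper value outside its range is refused whole. The fingers move at their own pace and stop on an object; FORCE is the grip in N (left out, the last holds). Time passes only in rows, so rows that do not move let the fingers close. It gives the time, the measured TCP pose, the force and the opening at its end, in the units of the state.
- sensors.get_obs(): the state, without advancing time (a new reading comes with each control period).
- vision.capture(name): name is "side" or "top" or "wrist"; returns a dict with "image" (400x640x3 uint8, red, green, blue), "z_map" (400x640 float32, m along the optical axis (not along the pixel's ray), 0 where there is no reading), "vfov" (degrees; the focal length in pixels is half the picture's height over the tangent of half this angle, whatever the lens; pixels are square), "cx", "cy" (the principal point, pixels), "rvec" (rotation vector, rad) and "tvec" (3), from world to camera coordinates, as OpenCV has them; the wrist camera has in their place "mount" (4x4, takes a point from camera to tool coordinates, whose origin is the TCP and whose axes are the flange's). Camera axes: x right, y down, z forward; pixel columns grow to the right and rows downward; lengths in m; the calibration is good to about 2 mm. A picture is of the moment at which its call begins: read the wrist's pose just before it.
- order.finish_job(): hands the job in, once; it reports no verdict.
Trained networks look in the newest picture that a camera, given by its name, has taken for a name from the list of things; names that differ only in an ending like _2 or _b are one class to them, and where a whole thing is asked for, a point or a joint stands for the part that bears it (a point fixed in the world has none). Each returns a list of dicts, best first, with "conf" (0 to 1); they miss things now and then, are a little off and sometimes report something else, mostly with a low value. They report only what shows in the picture. A call takes as long as a camera call. They do not tell look-alikes from the thing itself.
- models.search_frame(camera, thing): "xy" ([column, row] in pixels, amid what is visible of it).
The state is a dict: "time_s": time; "qpos": joint angles; "dq": joint speeds; "tau": joint torques, N m; "eef_pos": TCP position; "eef_rot": TCP orientation; "force": force on the tool from outside, world axes, zero at the start; "moment": the same for the moment, N m; "gripper_width": finger opening in m.
Only numpy, scipy, OpenCV 4.12 (cv2) and the standard library are available. Lean on these libraries where they do the work, as an engineer would, in place of code of your own. Each camera call takes 0.05 s, during which the arm holds its last target. There are 200 camera calls.

## Working session

There is one attempt and no reset: what is moved stays moved. The work goes in short steps, Python scripts to look and compute and a shell command to move; the robot and the scene stay as the last step left them, time stands still between calls to the robot, and variables do not carry over. Pictures are saved under pics/ and viewed, about 8 in all and at most 12, crops included, and the job is handed in when it is done.

```bash
mkdir -p pics
cat > h.py <<'E'
import numpy as np, cv2, json
from scipy.spatial.transform import Rotation as R
from station import sensors, vision, order, models, bot
def cap(n):
    o=sensors.get_obs(); c=vision.capture(n); c['obs']=o
    c['f']=c['image'].shape[0]/2/np.tan(np.radians(c['vfov'])/2)
    if 'rvec' in c:
        Rm=R.from_rotvec(np.ravel(c['rvec'])).as_matrix(); c['R']=Rm.T; c['o']=-Rm.T@np.ravel(c['tvec'])
    else:
        M=np.array(c['mount']); T=R.from_rotvec(o['eef_rot']).as_matrix()
        c['R']=T@M[:3,:3]; c['o']=T@M[:3,3]+np.array(o['eef_pos'])
    return c
def ray(c,u,v): return c['R']@np.array([(u-c['cx'])/c['f'],(v-c['cy'])/c['f'],1])
def atz(c,u,v,z):
    d=ray(c,u,v); return c['o']+d*(z-c['o'][2])/d[2]
def pt(c,u,v):
    return c['o']+ray(c,u,v)*c['z_map'][int(v),int(u)]
def cloud(c):
    h,w=c['z_map'].shape; u,v=np.meshgrid(np.arange(w),np.arange(h))
    d=np.stack([(u-c['cx'])/c['f'],(v-c['cy'])/c['f'],np.ones_like(u)],-1)*c['z_map'][...,None]
    return d@c['R'].T+c['o']
def proj(c,p):
    q=c['R'].T@(np.array(p)-c['o']); return q[:2]/q[2]*c['f']+[c['cx'],c['cy']]
def save(c,name,box=None,s=1):
    im=c['image'][...,::-1]
    if box: im=im[box[1]:box[3],box[0]:box[2]]
    cv2.imwrite('pics/'+name,cv2.resize(im,None,fx=s,fy=s,interpolation=cv2.INTER_CUBIC))
E
python3 - <<'E'
from h import *
np.set_printoptions(precision=4,suppress=True)
print(sensors.get_obs())
for n in ['top','side']:
    c=cap(n); save(c,n+'0.png'); print(n,c['o'],c['f'])
    for t in ['pin_grip','pin','stand','winder','hole','platter','slot']:
        for r in models.search_frame(n,t)[:4]:
            u,v=r['xy']; print(t,round(r['conf'],2),np.round(r['xy']),pt(c,u,v))
E
```

```text
{'time_s': 0.0, 'qpos': array([ 1.2018,  0.5372, -0.0044,  1.5389,  0.0026,  1.0673, -0.0712]), 'dq': array([0.0004, 0.0001, 0.    , 0.0011, 0.0005, 0.0026, 0.0004]), 'tau': array([  0.0007, -58.3403,   1.0492, -25.91  ,   0.0122,   0.0096,
        -0.    ]), 'eef_pos': array([ 0.1936, -0.6198,  0.1953]), 'eef_rot': array([-3.104 , -0.4737,  0.0007]), 'force': array([ 0.0302, -0.1046,  0.7453]), 'moment': array([-0.0522,  0.0302, -0.0014]), 'gripper_width': 0.08506788378746377}
top [0.4632 0.0006 1.3306] 407.60071290116093
pin_grip 0.51 [223. 208.] [0.5143 0.3092 0.0857]
pin_grip 0.41 [244. 200.] [0.5378 0.2464 0.0759]
pin 0.53 [245. 226.] [0.458  0.2362 0.1119]
pin 0.53 [222. 209.] [0.5103 0.3099 0.1012]
pin 0.43 [274. 204.] [0.5256 0.1524 0.1003]
stand 0.84 [251. 223.] [0.4672 0.2296 0.0464]
winder 0.61 [351. 209.] [ 0.5119 -0.0833  0.0655]
hole 0.63 [346. 211.] [ 0.5048 -0.0666  0.0826]
platter 0.56 [346. 213.] [ 0.5    -0.068   0.0782]
platter 0.15 [244. 224.] [0.4652 0.2395 0.1104]
slot 0.8 [346. 210.] [ 0.508  -0.0664  0.0794]
slot 0.63 [242. 227.] [0.4562 0.245  0.1097]
side [0.0042 0.7498 0.7289] 363.285185655577
pin_grip 0.69 [257. 268.] [0.5107 0.3254 0.0564]
pin_grip 0.57 [271. 250.] [0.5374 0.2441 0.0425]
pin_grip 0.54 [292. 258.] [0.4535 0.2538 0.0688]
pin_grip 0.46 [296. 229.] [0.5163 0.1615 0.0707]
pin 0.76 [260. 268.] [0.5048 0.3218 0.0566]
pin 0.7 [267. 248.] [0.5365 0.2606 0.0609]
pin 0.67 [293. 267.] [0.447  0.2619 0.0445]
pin 0.63 [293. 255.] [0.4495 0.2537 0.0812]
stand 0.79 [296. 269.] [0.437  0.2633 0.0445]
winder 0.84 [343. 205.] [ 0.4744 -0.0145  0.0657]
hole 0.96 [346. 199.] [ 0.4818 -0.0465  0.0662]
slot 0.78 [348. 204.] [ 0.462  -0.0237  0.0692]
```

View pics/top0.png

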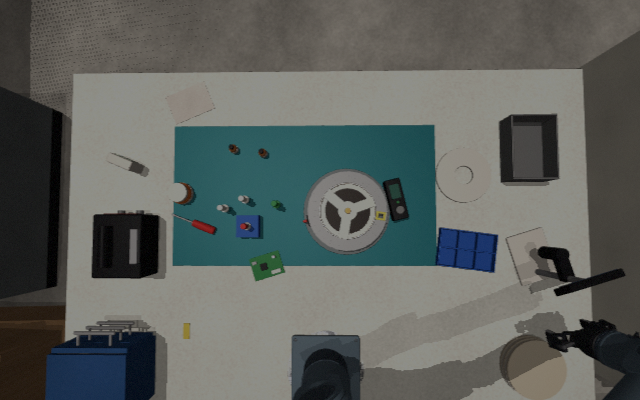

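View pics/side0.png

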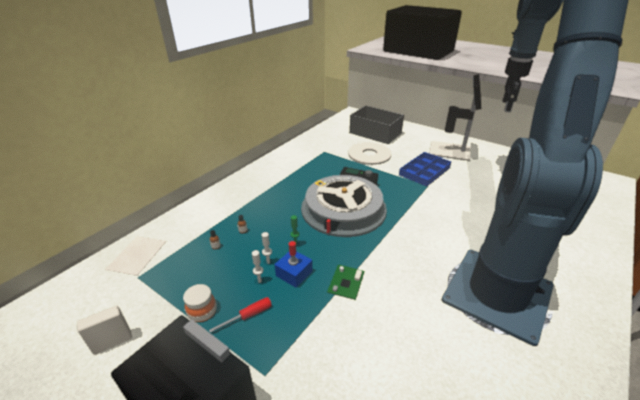

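The candidates shaped like the pin are white-handled at top (223,208) and (244,200), green at (277,204), and red in the blue stand at (245,226). The red one fits because it is red-handled, has a steel shaft and sits in the blue stand. The pointer is at about (306,219), the box at (397,199) and the yellow hole frame at (381,215). Next I'll measure, and confirm the choice in a crop.

Run:
```python
from h import *
np.set_printoptions(precision=4,suppress=True)
im=[]
for n in ['top','side']:
    c=cap(n); P=cloud(c); hsv=cv2.cvtColor(c['image'],cv2.COLOR_RGB2HSV).astype(int)
    red=((hsv[...,0]<6)|(hsv[...,0]>174))&(hsv[...,1]>140)&(hsv[...,2]>60)
    k,l,st,ce=cv2.connectedComponentsWithStats(red.astype(np.uint8))
    for i in range(1,k):
        if st[i,4]>5 and P[l==i][:,2].mean()<.2:
            q=P[l==i]; print(n,'red',st[i,4],ce[i],q.mean(0),q.min(0),q.max(0), atz(c,*ce[i],.113),atz(c,*ce[i],.05))
    # platter/base annulus points
    ctr=np.array([.505,-.068])
    for lo,hi in [(.052,.060),(.036,.044)]:
        m=(P[...,2]>lo)&(P[...,2]<hi)&(np.hypot(P[...,0]-ctr[0],P[...,1]-ctr[1])<.16)
        q=P[m][:,:2]; print(n,lo,len(q),cv2.minEnclosingCircle(q.astype(np.float32)))
    blue=(abs(hsv[...,0]-115)<12)&(hsv[...,1]>120)&(abs(P[...,2]-.045)<.006)&(P[...,1]>.15)&(P[...,1]<.3)&(P[...,0]>.35)
    q=P[blue][:,:2].astype(np.float32); print(n,'stand',len(q),cv2.minAreaRect(q))
    x,y=(245,222) if n=='top' else (285,250)
    a=c['image'][y-40:y+40,x-50:x+50,::-1]; im.append(cv2.resize(a,(390,312),interpolation=cv2.INTER_CUBIC))
cv2.imwrite('pics/crop1.png',np.hstack(im))
```

```text
top red 165 [203.1394 226.2909] [0.458  0.3901 0.0213] [0.4363 0.356  0.011 ] [0.4784 0.4273 0.0309] [0.4584 0.3628 0.113 ] [0.4581 0.3816 0.05  ]
top red 8 [304.625 220.75 ] [0.4754 0.0614 0.0472] [0.4716 0.0568 0.0225] [0.4779 0.0662 0.0572] [0.4748 0.0583 0.113 ] [0.4754 0.0613 0.05  ]
top red 24 [243.2917 226.    ] [0.4592 0.2432 0.1071] [0.453  0.2375 0.0904] [0.4652 0.2503 0.113 ] [0.4592 0.242  0.113 ] [0.459  0.2545 0.05  ]
top 0.052 2546 ((0.507291316986084, -0.0776933878660202), 0.15003277361392975)
top 0.036 40 ((0.505896806716919, -0.08031082898378372), 0.13943514227867126)
top stand 383 ((0.4605996906757355, 0.24550919234752655), (0.06651470065116882, 0.06826906651258469), 0.056636616587638855)
side red 39 [328.0769 224.2308] [0.4729 0.066  0.0432] [0.4669 0.0458 0.0203] [0.4909 0.072  0.0565] [0.4252 0.1356 0.113 ] [0.4683 0.0728 0.05  ]
side red 66 [292.0152 247.3636] [0.454  0.2519 0.1028] [0.4472 0.2409 0.0824] [0.4648 0.2567 0.1139] [0.4467 0.26   0.113 ] [0.492  0.2099 0.05  ]
side red 299 [255.4381 307.5084] [0.4457 0.4017 0.0317] [ 0.0042  0.3524 -0.0011] [0.4832 0.7498 0.7289] [0.3942 0.4424 0.113 ] [0.4341 0.411  0.05  ]
side 0.052 1675 ((0.5070888996124268, -0.07545868307352066), 0.15233853459358215)
side 0.036 50 ((0.5037543177604675, -0.07398706674575806), 0.14903530478477478)
side stand 479 ((0.4560558497905731, 0.24732525646686554), (0.07143125683069229, 0.07115639001131058), 89.70286560058594)
```

View pics/crop1.png

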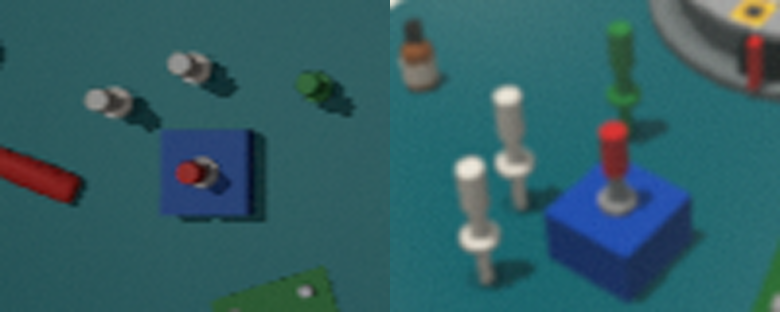

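The crop confirms it: the red handle with steel collar and neck, in the blue stand, is the one meant. The two white pins and the green one are look-alikes. I'm keeping the tool orientation and moving above the winder for a close look on the way.

```bash
python3 -m creep '[[0.5,[0.575,-0.649,-0.215],[0,0,0]],[0.5,[0.575,-0.649,-0.215],[0,0,0]],[0.5,[0.575,-0.649,-0.215],[0,0,0]],[0.5,[0.575,-0.649,-0.215],[0,0,0]],[0.5,[0.575,-0.649,-0.215],[0,0,0]],[0.5,[0.575,-0.649,-0.215],[0,0,0]],[0.5,[0.575,-0.649,-0.215],[0,0,0]],[0.5,[0.575,-0.649,-0.215],[0,0,0]],[0.5,[0.575,-0.649,-0.215],[0,0,0]]]' 40
python3 -m creep '[[0.5,[0.575,-0.649,-0.215],[0,0,0]],[0.5,[0.575,-0.649,-0.215],[0,0,0]],[0.5,[0.575,-0.649,-0.215],[0,0,0]],[0.5,[0.575,-0.649,-0.215],[0,0,0]],[0.5,[0.575,-0.649,-0.215],[0,0,0]],[0.5,[0.575,-0.649,-0.215],[0,0,0]],[0.5,[0.575,-0.649,-0.215],[0,0,0]],[0.5,[0.575,-0.649,-0.215],[0,0,0]],[0.5,[0.575,-0.649,-0.215],[0,0,0]],[0.5,[0,0,0],[0,0,0]]]'
python3 - <<'E'
from h import *
c=cap('wrist'); save(c,'w1.png'); print(c['mount'],c['o'],c['f'],c['obs']['eef_pos'],c['obs']['eef_rot'])
print(proj(c,[.506,-.072,.056]),proj(c,[.474,.063,.056]))
E
```

```text
time_s: 1.65
eef_pos: [0.3221, -0.3341, 0.2742]
eef_rot: [3.105, 0.474, 0.0]
force: [1.3, -0.0, -0.7]
gripper_width: 0.0428
time_s: 2.48
eef_pos: [0.4525, -0.0436, 0.3531]
eef_rot: [-3.101, -0.489, -0.008]
force: [-0.5, 0.1, 0.2]
gripper_width: 0.0425
[[ 3.54873622e-04 -9.45742703e-01 -3.24916319e-01  8.23066073e-02]
 [ 9.99999937e-01  3.29987535e-04  1.31696360e-04  8.13568747e-04]
 [-1.73325358e-05 -3.24916345e-01  9.45742760e-01 -1.76187818e-01]
 [ 0.00000000e+00  0.00000000e+00  0.00000000e+00  1.00000000e+00]] [ 0.53022805 -0.0195897   0.52970633] 337.2250041446832 [ 0.45251182 -0.04364248  0.3530744 ] [-3.1013634  -0.48868805 -0.00816198]
[355.08379837 111.57946196] [253.47135996 103.16641309]
```

View pics/w1.png

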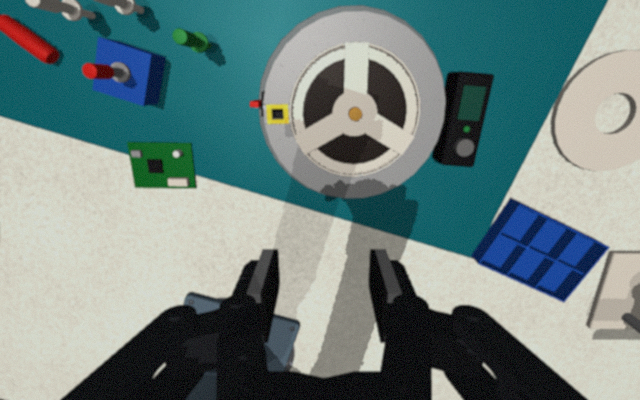

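```bash
cat > axis.py <<'E'
from h import *
np.set_printoptions(precision=4,suppress=True)
def find(n):
    c=cap(n); P=cloud(c); im=c['image']; hsv=cv2.cvtColor(im,cv2.COLOR_RGB2HSV).astype(int)
    near=np.hypot(P[...,0]-.506,P[...,1]+.072)<.17
    for nm,m,z,r in [('platter',near&(P[...,2]>.0515)&(P[...,2]<.06),.056,.124),('reel',near&(P[...,2]>.0635)&(P[...,2]<.074)&(hsv[...,2]>0),.069,.089)]:
        m=cv2.morphologyEx(m.astype(np.uint8),cv2.MORPH_CLOSE,np.ones((7,7)))
        m=cv2.morphologyEx(m,cv2.MORPH_OPEN,np.ones((5,5)))
        k=max(cv2.findContours(m,0,cv2.CHAIN_APPROX_NONE)[0],key=cv2.contourArea)[:,0]
        W=np.array([atz(c,u,v,z) for u,v in k])[:,:2]
        from scipy.optimize import least_squares
        s=least_squares(lambda p:np.hypot(*(W-p[:2]).T)-p[2],[.506,-.072,r],loss='soft_l1',f_scale=.001)
        print(n,nm,len(W),s.x,'rms',np.sqrt(np.mean(s.fun**2)))
    red=((hsv[...,0]<8)|(hsv[...,0]>172))&(hsv[...,1]>130)&near
    v,u=np.nonzero(red); w=np.array([atz(c,a,b,.056) for a,b in zip(u,v)])
    print(n,'red',len(u),u.mean(),v.mean(),w.mean(0),w.min(0),w.max(0),P[red][:,2].min(),P[red][:,2].max())
    b=(abs(hsv[...,0]-25)<6)&(hsv[...,1]>130)&near; 
    if b.sum(): v,u=np.nonzero(b); print(n,'hole',b.sum(),atz(c,u.mean(),v.mean(),.056),atz(c,(u.min()+u.max())/2,(v.min()+v.max())/2,.056))
    return c
if __name__=='__main__':
    c=find('wrist'); find('top'); c=find('wrist')
E
python3 axis.py
```

```text
wrist platter 549 [ 0.504  -0.07    0.1234] rms 0.0028622779707251755
wrist reel 396 [ 0.5042 -0.0699  0.0696] rms 0.008785250439731973
wrist red 320 317.18125 258.06875 [ 0.2449 -0.1036  0.056 ] [-0.1127 -0.6044  0.056 ] [0.5914 0.3679 0.056 ] 0.014155412456365757 0.5284445970389838
wrist hole 430 [ 0.3542 -0.0316  0.056 ] [ 0.3017 -0.0584  0.056 ]
top platter 317 [ 0.492  -0.0879  0.1305] rms 0.02776424440999837
top reel 151 [ 0.5181 -0.0676  0.0753] rms 0.024448084349934604
top red 12 265.5 225.75 [0.4597 0.184  0.056 ] [ 0.2993 -0.1874  0.056 ] [0.587  0.8641 0.056 ] 0.02391025511802969 1.3306005056269543
top hole 10 [0.4459 0.0077 0.056 ] [0.4434 0.0083 0.056 ]
wrist platter 552 [ 0.5041 -0.0701  0.1234] rms 0.0029507659981314084
wrist reel 397 [ 0.5042 -0.07    0.0696] rms 0.008864035100171757
wrist red 346 312.62138728323697 264.9248554913295 [ 0.2309 -0.1049  0.056 ] [-0.135  -0.6117  0.056 ] [0.5924 0.3766 0.056 ] 0.013024497898394993 0.5270160401511707
wrist hole 432 [ 0.3338 -0.0624  0.056 ] [ 0.306  -0.0712  0.056 ]
```

Run:
```python
from h import *
np.set_printoptions(precision=4,suppress=True)
c=cap('wrist'); P=cloud(c); hsv=cv2.cvtColor(c['image'],cv2.COLOR_RGB2HSV).astype(int)
ok=(c['z_map']>.1)
red=((hsv[...,0]<8)|(hsv[...,0]>172))&(hsv[...,1]>130)&ok&(P[...,2]>.01)&(P[...,2]<.13)
k,l,st,ce=cv2.connectedComponentsWithStats(red.astype(np.uint8))
for i in range(1,k):
    if st[i,4]>8:
        q=P[l==i]; print(st[i],ce[i],q.mean(0),q.max(0)); 
        if abs(ce[i][0]-256)<8:
            t=(l==i)&(P[...,2]>.052); v,u=np.nonzero(t); print('top',t.sum(),P[t].mean(0),atz(c,u.mean(),v.mean(),.056))
        if abs(ce[i][0]-98)<15:
            t=(l==i)&(P[...,2]>.108); v,u=np.nonzero(t); print('pintop',t.sum(),P[t].mean(0),atz(c,u.mean(),v.mean(),.111))
blue=(abs(hsv[...,0]-115)<12)&(hsv[...,1]>120)&ok&(abs(P[...,2]-.045)<.006)&(P[...,1]>.15)&(P[...,1]<.32)&(P[...,0]>.35)
print('stand',cv2.minAreaRect(P[blue][:,:2].astype(np.float32)))
print(sensors.get_obs()['time_s'])
```

```text
[  0  15  48  45 931] [21.5822 39.1396] [0.4543 0.3817 0.0203] [0.4761 0.416  0.0265]
[ 72  59  33  16 389] [87.2005 66.9357] [0.458  0.2419 0.1009] [0.4653 0.2547 0.1121]
pintop 176 [0.4568 0.2451 0.1095] [0.4571 0.2441 0.111 ]
[243  96  12   6  68] [248.6471  98.5   ] [0.4738 0.0614 0.0503] [0.4774 0.0683 0.057 ]
top 44 [0.4731 0.0625 0.0548] [0.4732 0.0623 0.056 ]
stand ((0.4563477635383606, 0.24572792649269104), (0.0710911974310875, 0.07009712606668472), 89.86029815673828)
2.7333
```

```bash
cat > go.py <<'E'
import sys
from h import *
np.set_printoptions(precision=3,suppress=True)
o=sensors.get_obs(); t=np.array([float(a) for a in sys.argv[1:4]]); M=R.from_rotvec(o['eef_rot']).as_matrix()
d=t-o['eef_pos']; u=M.T@d/.04
print(o['time_s'],'pos',np.array(o['eef_pos']),'z',M[:,2],'x',M[:,0],'d mm',d*1000,'units',u,'rows',np.linalg.norm(d)/.0417,'F',np.array(o['force']),'w',o['gripper_width'])
# turn (tool) to point straight down keeping yaw
yaw=np.arctan2(M[1,0],M[0,0]); G=R.from_euler('z',yaw)*R.from_euler('x',np.pi)
print('yaw',np.degrees(yaw),'turn units',(R.from_matrix(M).inv()*G).as_rotvec()/(np.pi/2))
E
python3 go.py .457 .245 .2
```

```text
2.7333 pos [ 0.449 -0.052  0.351] z [-0.001 -0.    -1.   ] x [ 0.955  0.296 -0.001] d mm [   7.994  297.384 -150.596] units [ 2.396 -7.043  3.761] rows 7.996102295068501 F [0.09  0.031 0.031] w 0.04274482479314694
yaw 17.22116425758495 turn units [0.    0.001 0.   ]
```

```bash
python3 -m creep '[[0.5,[0.266,-0.783,0.418],[0,0,0]],[0.5,[0.266,-0.783,0.418],[0,0,0]],[0.5,[0.266,-0.783,0.418],[0,0,0]],[0.5,[0.266,-0.783,0.418],[0,0,0]],[0.5,[0.266,-0.783,0.418],[0,0,0]],[0.5,[0.266,-0.783,0.418],[0,0,0]],[0.5,[0.266,-0.783,0.418],[0,0,0]],[0.5,[0.266,-0.783,0.418],[0,0,0]],[0.5,[0.266,-0.783,0.418],[0,0,0]],[0.5,[0,0,0],[0,0,0]]]'
python3 -m creep '[[0.5,[0,0,0],[0,0,0]],[0.5,[0,0,0],[0,0,0]]]'
python3 go.py .457 .245 .074
python3 - <<'E'
from h import *
np.set_printoptions(precision=4,suppress=True)
c=cap('wrist'); P=cloud(c); save(c,'w2.png'); hsv=cv2.cvtColor(c['image'],cv2.COLOR_RGB2HSV).astype(int)
red=((hsv[...,0]<8)|(hsv[...,0]>172))&(hsv[...,1]>130)&(c['z_map']>.05)&(abs(P[...,0]-.457)<.03)&(abs(P[...,1]-.245)<.03)
t=red&(P[...,2]>.107); v,u=np.nonzero(t); print(t.sum(),P[t].mean(0),atz(c,(u.min()+u.max())/2,(v.min()+v.max())/2,.111),P[red].min(0),P[red].max(0))
E
```

```text
time_s: 3.57
eef_pos: [0.4542, 0.2516, 0.1976]
eef_rot: [-3.101, -0.482, 0.007]
force: [-0.6, 0.3, 1.0]
gripper_width: 0.0427
time_s: 3.73
eef_pos: [0.4573, 0.245, 0.2001]
eef_rot: [3.105, 0.471, -0.001]
force: [1.3, -0.3, 0.4]
gripper_width: 0.0428
3.7333 pos [0.457 0.245 0.2  ] z [-0.001 -0.001 -1.   ] x [ 0.955  0.297 -0.001] d mm [  -0.35     0.004 -126.143] units [-0.005 -0.006  3.154] rows 3.0250250419096707 F [ 1.275 -0.331  0.38 ] w 0.04282794341913135
yaw 17.24930004628661 turn units [0.001 0.001 0.   ]
330 [0.4583 0.2461 0.1214] [0.3681 0.2141 0.111 ] [0.4436 0.2224 0.0767] [0.4779 0.2682 0.3139]
```

View pics/w2.png

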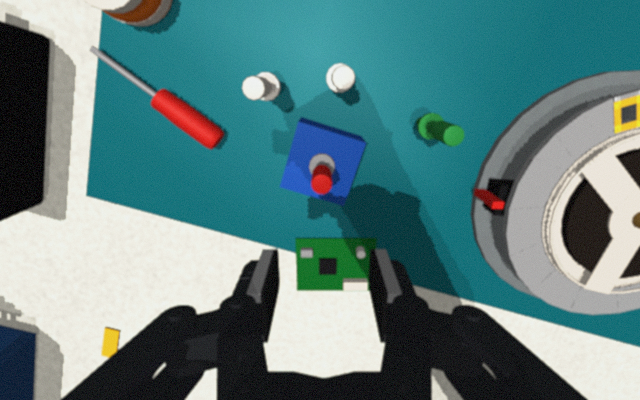

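Run:
```python
from h import *
np.set_printoptions(precision=4,suppress=True)
c=cap('wrist'); P=cloud(c); hsv=cv2.cvtColor(c['image'],cv2.COLOR_RGB2HSV).astype(int)
red=((hsv[...,0]<8)|(hsv[...,0]>172))&(hsv[...,1]>130)&(c['z_map']>.05)
for nm,(x,y),lo,hi in [('pin',(.457,.245),.106,.118),('ptr',(.473,.0625),.052,.060)]:
    t=red&(np.hypot(P[...,0]-x,P[...,1]-y)<.03)&(P[...,2]>lo)&(P[...,2]<hi); v,u=np.nonzero(t)
    print(nm,t.sum(),u.min(),u.max(),v.min(),v.max(),P[t].mean(0),P[t].min(0),P[t].max(0),atz(c,u.mean(),v.mean(),.111 if nm=='pin' else .056))
st=(abs(P[...,2]-.048)<.006)&(hsv[...,1]<60)&(np.hypot(P[...,0]-.457,P[...,1]-.245)<.02); print('collar',st.sum(),P[st].mean(0))
```

```text
pin 310 311 330 173 193 [0.4582 0.2464 0.1094] [0.4498 0.2383 0.106 ] [0.4658 0.2546 0.1118] [0.4587 0.2465 0.111 ]
ptr 95 490 503 201 209 [0.4732 0.0639 0.0545] [0.4683 0.0567 0.0521] [0.4774 0.0701 0.0569] [0.4735 0.0648 0.056 ]
collar 264 [0.4619 0.2476 0.0496]
```

```bash
python3 -m creep '[[0.5,[0.036,-0.015,0.7],[0,0,0]],[0.5,[0,0,0.8],[0,0,0]],[0.5,[0,0,0.8],[0,0,0]],[0.5,[0,0,0.5],[0,0,0]],[0.5,[0,0,0.35],[0,0,0]],[0.5,[0,0,0],[0,0,0]],[0.1,[0,0,0],[0,0,0]],[0,[0,0,0],[0,0,0]],[0,[0,0,0],[0,0,0]],[0,[0,0,0],[0,0,0]]]' 80
python3 -m creep '[[0,[0,0,0],[0,0,0]],[0,[0,0,0],[0,0,0]]]'
python3 go.py .4585 .246 .135
```

```text
time_s: 4.67
eef_pos: [0.4606, 0.2474, 0.0769]
eef_rot: [3.105, 0.472, 0.007]
force: [-0.5, -4.0, 8.7]
gripper_width: 0.0
time_s: 4.83
eef_pos: [0.4606, 0.2473, 0.0769]
eef_rot: [3.105, 0.472, 0.007]
force: [0.3, -3.1, 8.7]
gripper_width: 0.0003
4.8333 pos [0.461 0.247 0.077] z [ 0.004  0.    -1.   ] x [0.955 0.297 0.004] d mm [-2.073 -1.256 58.129] units [-0.053  0.017 -1.453] rows 1.3951814709302055 F [ 0.257 -3.13   8.703] w 0.0002917144605194695
yaw 17.27012071928125 turn units [ 0.001 -0.003 -0.   ]
```

Run:
```python
from h import *
c=cap('wrist'); s=cap('side')
a=c['image'][60:360,160:480,::-1]; b=cv2.resize(s['image'][215:290,255:335,::-1],(320,300),interpolation=cv2.INTER_CUBIC)
cv2.imwrite('pics/g1.png',np.hstack([a,b]))
```

```text
(no output)
```

View pics/g1.png

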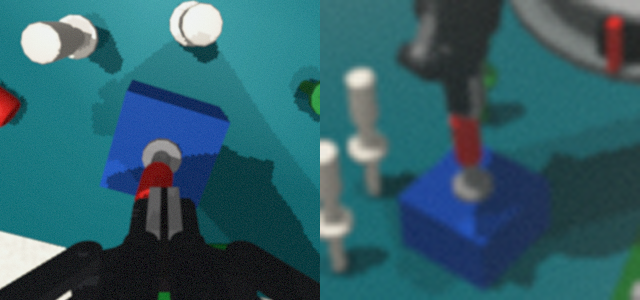

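Run:
```python
from h import *
np.set_printoptions(precision=4,suppress=True)
for n in ['wrist','side','top']:
    c=cap(n); P=cloud(c); hsv=cv2.cvtColor(c['image'],cv2.COLOR_RGB2HSV).astype(int)
    red=((hsv[...,0]<8)|(hsv[...,0]>172))&(hsv[...,1]>130)&(c['z_map']>.05)&(np.hypot(P[...,0]-.457,P[...,1]-.245)<.05)&(P[...,2]<.14)
    q=P[red]; print(n,len(q))
    if len(q):
      for lo in np.arange(.06,.13,.008):
        s=q[(q[:,2]>=lo)&(q[:,2]<lo+.008)]
        if len(s): print('  z',lo,len(s),s.mean(0),s.min(0)[:2],s.max(0)[:2])
    print('tcp px',proj(c,c['obs']['eef_pos']), 'pin top px',proj(c,[.4585,.246,.111]))
```

```text
wrist 814
  z 0.068 4 [0.464  0.2474 0.0733] [0.4619 0.2454] [0.4653 0.25  ]
  z 0.07600000000000001 146 [0.464  0.2501 0.0805] [0.459  0.2424] [0.466 0.258]
  z 0.08400000000000002 183 [0.4637 0.2509 0.0882] [0.4578 0.2425] [0.4658 0.2588]
  z 0.09200000000000003 197 [0.4638 0.2517 0.096 ] [0.4584 0.2426] [0.4659 0.259 ]
  z 0.10000000000000003 164 [0.4636 0.2543 0.1037] [0.4571 0.2463] [0.4657 0.26  ]
  z 0.10800000000000004 100 [0.4612 0.2567 0.1096] [0.4564 0.2482] [0.47   0.2599]
  z 0.11600000000000005 19 [0.4639 0.2573 0.118 ] [0.4613 0.2492] [0.4698 0.26  ]
tcp px [322.2073 231.0903] pin top px [323.3659 265.5641]
side 57
  z 0.07600000000000001 3 [0.4509 0.2574 0.0826] [0.4482 0.2567] [0.4535 0.2582]
  z 0.08400000000000002 11 [0.4522 0.2565 0.0874] [0.4483 0.2516] [0.4595 0.2604]
  z 0.09200000000000003 15 [0.4523 0.2572 0.0958] [0.4478 0.2511] [0.4583 0.2596]
  z 0.10000000000000003 9 [0.452  0.2586 0.1051] [0.4477 0.255 ] [0.4563 0.262 ]
  z 0.10800000000000004 19 [0.454  0.2567 0.1113] [0.4481 0.251 ] [0.4633 0.2609]
tcp px [291.7052 252.8018] pin top px [291.9659 242.9234]
top 0
tcp px [243.9126 225.5174] pin top px [242.0886 226.2293]
```

Run:
```python
from h import *
np.set_printoptions(precision=3,suppress=True)
c=cap('wrist'); P=cloud(c); T=R.from_rotvec(c['obs']['eef_rot']).as_matrix()
print(c['obs']['force'],c['obs']['gripper_width'])
Q=(P-c['obs']['eef_pos'])@T
for v in range(205,300,6): print(v,[ (np.round(Q[v,u]*1000).astype(int).tolist(),c['image'][v,u].tolist()) for u in (305,315,322,329,338)])
save(c,'g2a.png',(250,180,390,300),5)
```

```text
[ 0.837 -2.761  7.838] -0.00028720652340891547
205 [([3, -12, 33], [48, 82, 158]), ([6, -5, 27], [161, 158, 158]), ([6, 0, 27], [153, 152, 152]), ([6, 4, 26], [163, 159, 157]), ([3, 10, 33], [32, 55, 113])]
211 [([1, -11, 28], [153, 151, 153]), ([2, -5, 27], [143, 141, 144]), ([2, 0, 26], [97, 95, 94]), ([2, 4, 26], [156, 156, 152]), ([2, 10, 26], [140, 136, 135])]
217 [([-3, -11, 27], [155, 153, 152]), ([2, -5, 16], [78, 77, 77]), ([3, 0, 15], [82, 78, 77]), ([-1, 4, 24], [71, 73, 70]), ([-2, 10, 26], [146, 141, 140])]
223 [([-7, -11, 28], [152, 152, 151]), ([5, -4, -1], [115, 16, 20]), ([5, 0, -1], [107, 24, 20]), ([-2, 4, 17], [70, 72, 74]), ([-6, 10, 26], [88, 85, 85])]
229 [([3, -10, -4], [101, 27, 46]), ([5, -4, -9], [114, 16, 11]), ([5, 0, -8], [111, 18, 17]), ([3, 4, -3], [100, 30, 30]), ([-15, 11, 35], [47, 59, 98])]
235 [([5, -9, -15], [111, 13, 11]), ([6, -4, -17], [109, 12, 0]), ([5, 0, -16], [113, 22, 20]), ([1, 4, -8], [101, 18, 20]), ([-18, 11, 32], [16, 41, 98])]
241 [([5, -9, -22], [112, 17, 10]), ([6, -3, -24], [105, 21, 16]), ([5, 0, -22], [98, 0, 7]), ([1, 4, -15]
[... 738 characters left out ...]
 0, -59], [16, 15, 14]), ([9, 3, -57], [80, 80, 80]), ([10, 7, -58], [81, 78, 79])]
277 [([5, -7, -56], [28, 29, 31]), ([9, -3, -61], [85, 82, 85]), ([10, 0, -62], [14, 16, 21]), ([9, 3, -62], [76, 73, 77]), ([9, 6, -62], [80, 81, 83])]
283 [([5, -7, -60], [26, 28, 29]), ([10, -2, -67], [80, 84, 81]), ([10, 0, -67], [9, 15, 16]), ([10, 3, -66], [73, 72, 70]), ([10, 6, -66], [84, 84, 85])]
289 [([6, -6, -65], [43, 44, 42]), ([9, -2, -70], [82, 82, 82]), ([10, 0, -71], [13, 14, 11]), ([9, 3, -70], [74, 74, 75]), ([10, 6, -71], [82, 81, 81])]
295 [([12, -6, -78], [26, 29, 30]), ([12, -2, -77], [51, 45, 52]), ([8, 0, -72], [33, 30, 33]), ([7, 3, -71], [88, 87, 83]), ([10, 6, -74], [15, 14, 19])]
```

View pics/g2a.png

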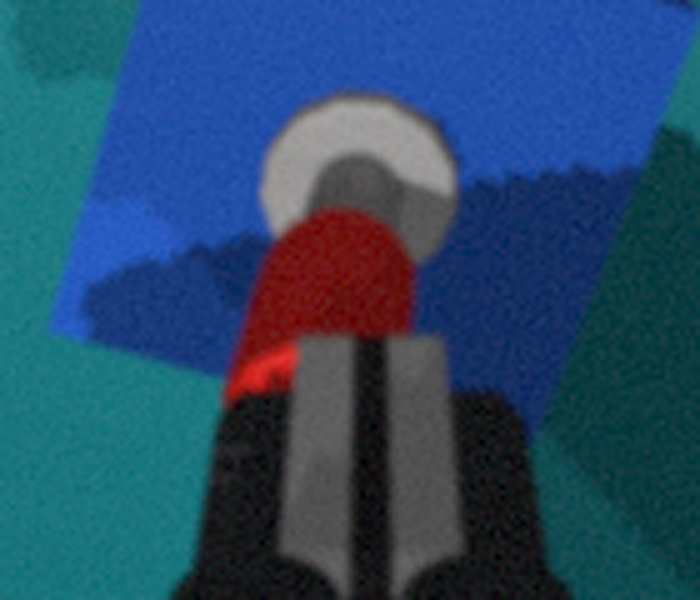

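```bash
python3 -c "
from station import bot; print({k:getattr(bot,k) for k in dir(bot) if not k.startswith('__')})"
python3 -m creep '[[0,[0,0,-0.5],[0,0,0]],[0.5,[0,0,-0.5],[0,0,0]],[0.5,[0,0,0],[0,0,0]],[0.5,[0,0,0],[0,0,0]],[0.5,[0,0,0],[0,0,0]],[0.5,[0,0,0],[0,0,0]]]'
python3 - <<'E'
from h import *
np.set_printoptions(precision=3,suppress=True)
c=cap('wrist'); P=cloud(c); T=R.from_rotvec(c['obs']['eef_rot']).as_matrix()
print(c['obs']['eef_pos'],c['obs']['force'],c['obs']['gripper_width'])
Q=(P-c['obs']['eef_pos'])@T
f=(Q[...,2]<-5)&(abs(Q[...,1])<.06)&(c['image'].max(-1)<125)&(np.ptp(c['image'].astype(int),axis=-1)<25)&(c['z_map']>0)
v,u=np.nonzero(f&(Q[...,2]<-.005)); 
for a in range(240,300,6):
    k=f[a]&(Q[a,:,2]<-.005); print(a,np.round(Q[a][k][::6]*1000).astype(int).tolist()[:14])
hsv=cv2.cvtColor(c['image'],cv2.COLOR_RGB2HSV).astype(int)
red=((hsv[...,0]<8)|(hsv[...,0]>172))&(hsv[...,1]>130)&(np.hypot(P[...,0]-.457,P[...,1]-.245)<.03)&(P[...,2]<.12)
for lo in np.arange(.076,.12,.006):
    s=P[red&(P[...,2]>=lo)&(P[...,2]<lo+.006)]
    if len(s): print('red',lo,len(s),s.mean(0),s.min(0),s.max(0))
E
```

```text
{'PlanningError': <class 'station.PlanningError'>, 'grip_depth': 0.0187}
time_s: 5.63
eef_pos: [0.4579, 0.2473, 0.1142]
eef_rot: [3.105, 0.473, -0.001]
force: [0.2, 0.4, -0.1]
gripper_width: 0.0426
[0.458 0.247 0.114] [ 0.152  0.436 -0.147] 0.04261358814409148
240 []
246 []
252 []
258 []
264 []
270 []
276 []
282 []
288 []
294 []
red 0.076 55 [0.464 0.249 0.079] [0.458 0.24  0.076] [0.466 0.255 0.082]
red 0.082 77 [0.464 0.248 0.085] [0.458 0.24  0.082] [0.466 0.255 0.088]
red 0.08800000000000001 80 [0.464 0.249 0.091] [0.458 0.24  0.088] [0.466 0.255 0.094]
red 0.09400000000000001 92 [0.464 0.249 0.097] [0.458 0.24  0.094] [0.466 0.255 0.1  ]
red 0.10000000000000002 98 [0.464 0.249 0.103] [0.458 0.24  0.1  ] [0.466 0.255 0.106]
red 0.10600000000000002 621 [0.458 0.247 0.109] [0.45  0.238 0.106] [0.466 0.255 0.111]
```

Run:
```python
from h import *
np.set_printoptions(precision=3,suppress=True)
c=cap('wrist'); P=cloud(c); T=R.from_rotvec(c['obs']['eef_rot']).as_matrix()
Q=(P-c['obs']['eef_pos'])@T*1000
for v in range(228,320,6):
    k=(Q[v,:,2]<5)&(abs(Q[v,:,1])<60)&(c['z_map'][v]>0); print(v,[(int(u),*np.round(Q[v,u]).astype(int).tolist()) for u in np.nonzero(k)[0][::8]][:16])
save(c,'w3.png')
s=cap('side'); save(s,'s3.png',(240,190,350,290),6); print(proj(s,c['obs']['eef_pos']))
```

```text
228 [(310, 0, -7, 5), (320, 0, -1, 4), (330, 0, 5, 5)]
234 [(311, -4, -7, 4), (323, -4, 0, 5), (331, -4, 5, 4)]
240 [(316, -8, -4, 5), (326, -8, 2, 4)]
246 []
252 [(261, 9, -27, -42), (269, 9, -24, -42), (277, 8, -20, -39), (377, 9, 25, -42), (385, 9, 28, -42)]
258 [(259, 9, -27, -48), (267, 10, -23, -49), (275, 8, -20, -46), (373, 10, 22, -48), (381, 9, 26, -47)]
264 [(246, 5, -33, -46), (254, 6, -30, -46), (262, 10, -25, -53), (270, 10, -21, -53), (278, 0, -21, -37), (376, 10, 23, -53), (384, 10, 26, -53), (392, 5, 31, -45), (400, 6, 34, -46)]
270 [(242, 6, -34, -51), (250, 5, -31, -50), (259, 10, -25, -57), (268, 9, -22, -57), (276, 1, -21, -44), (374, 6, 22, -51), (382, 9, 24, -57), (390, 10, 27, -58), (398, 6, 32, -51)]
276 [(239, 6, -34, -56), (247, 5, -31, -55), (255, 9, -26, -61), (263, 10, -23, -62), (271, 7, -21, -57), (279, -7, -21, -35), (375, 5, 22, -55), (383, 10, 24, -62), (391, 10, 27, -62), (399, 5, 32, -55), (407, 6, 35, -56)]
282 [(237, 6, -34, -61), (245, 5, -31, -60), (253, 10, -26, -66), (261, 9, -23, -66), (269, 7, -21, -62), (277, -6, -21, -43), (373, 0, 22, -
[... 1177 characters left out ...]
, 32, -82)]
312 [(162, 10, -52, -84), (170, 12, -48, -86), (178, 12, -46, -86), (186, 10, -45, -83), (194, 10, -42, -84), (211, 6, -38, -79), (219, 10, -34, -84), (227, 11, -30, -85), (235, 11, -28, -85), (243, 11, -25, -85), (251, 11, -23, -85), (259, 4, -22, -76), (267, -1, -21, -70), (375, -9, 22, -59), (383, 2, 23, -73), (391, 10, 23, -84)]
318 [(155, 10, -53, -87), (163, 10, -51, -87), (171, 13, -46, -90), (179, 11, -45, -88), (187, 11, -43, -88), (195, 9, -41, -86), (203, 6, -40, -82), (211, 6, -37, -82), (219, 11, -32, -88), (227, 10, -30, -87), (235, 11, -27, -88), (243, 10, -25, -87), (251, 10, -23, -87), (260, 1, -22, -75), (268, -5, -21, -69), (378, -6, 22, -67)]
[291.816 242.422]
```

View pics/s3.png

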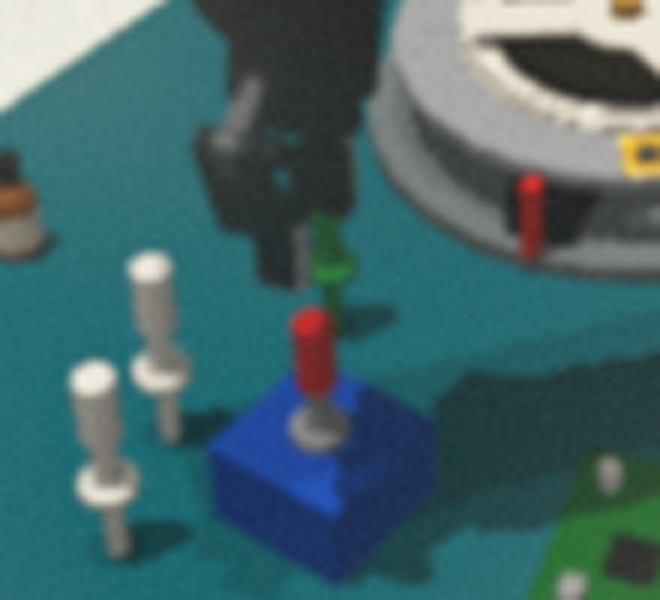

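Measured in the wrist depth and the side view, the finger tips end about 37 mm behind the reported TCP, so I had only pressed on the top of the handle. The pin is still upright at (0.458, 0.247). I'll descend about 35 mm deeper and grip.

```bash
python3 -m creep '[[0.5,[0,0,0.5],[0,0,0]],[0.5,[0,0,0.6],[0,0,0]],[0.5,[0,0,0.45],[0,0,0]],[0.5,[0,0,0.3],[0,0,0]],[0.5,[0,0,0],[0,0,0]],[0.1,[0,0,0],[0,0,0]],[0,[0,0,0],[0,0,0]],[0,[0,0,0],[0,0,0]],[0,[0,0,0],[0,0,0]]]' 80
python3 go.py .458 .2472 .040
```

```text
time_s: 6.53
eef_pos: [0.459, 0.2481, 0.0415]
eef_rot: [-3.105, -0.473, -0.003]
force: [-0.4, 0.3, 2.8]
gripper_width: 0.0164
6.5333 pos [0.459 0.248 0.042] z [ 0.002  0.001 -1.   ] x [0.955 0.298 0.002] d mm [-1.02  -0.937 -1.545] units [-0.031  0.015  0.039] rows 0.049749923548174334 F [-0.389  0.282  2.784] w 0.016421761051225645
yaw 17.340210875081617 turn units [-0.    -0.001  0.   ]
```

```bash
python3 -m creep '[[0,[0,0,-0.5],[0,0,0]],[0,[0,0,-0.8],[0,0,0]],[0,[0,0,-0.7],[0,0,0]],[0,[0,0,-0.25],[0,0,0]],[0,[0,0,0],[0,0,0]]]' 80
python3 -m creep '[[0,[-0.07,0.37,0],[0,0,0]],[0,[-0.155,0.76,0],[0,0,0]],[0,[-0.155,0.76,0],[0,0,0]],[0,[-0.155,0.76,0],[0,0,0]],[0,[-0.155,0.76,0],[0,0,0]],[0,[-0.155,0.76,0],[0,0,0]],[0,[-0.155,0.76,0],[0,0,0]],[0,[-0.07,0.37,0],[0,0,0]],[0,[0,0,0],[0,0,0]],[0,[0,0,0],[0,0,0]]]'
python3 go.py .480 .032 .13
python3 - <<'E'
from h import *
np.set_printoptions(precision=4,suppress=True)
c=cap('wrist'); P=cloud(c); save(c,'w4.png',(160,60,560,360),2)
hsv=cv2.cvtColor(c['image'],cv2.COLOR_RGB2HSV).astype(int)
T=R.from_rotvec(c['obs']['eef_rot']).as_matrix(); e=c['obs']['eef_pos']; Q=(P-e)@T
red=((hsv[...,0]<8)|(hsv[...,0]>172))&(hsv[...,1]>130)&(c['z_map']>.05)
k,l,st,ce=cv2.connectedComponentsWithStats(red.astype(np.uint8))
for i in range(1,k):
    if st[i,4]>15: print('red',st[i],P[l==i].mean(0),P[l==i].max(0),Q[l==i].min(0),Q[l==i].max(0))
v,u=np.nonzero(np.hypot(Q[...,0],Q[...,1])<.016)
for z0,z1,n in [(.015,.035,'shaft'),(.0,.012,'collar')]:
    m=(Q[...,2]>z0)&(Q[...,2]<z1)&(np.hypot(Q[...,0],Q[...,1])<.02)&(c['z_map']>.05); 
    if m.any(): print(n,m.sum(),Q[m].min(0),Q[m].max(0))
s=cap('side'); save(s,'s4.png',(290,160,390,250),6)
E
```

```text
time_s: 6.95
eef_pos: [0.46, 0.2488, 0.1333]
eef_rot: [-3.104, -0.473, -0.009]
force: [0.2, 0.6, -1.2]
gripper_width: 0.0161
time_s: 7.78
eef_pos: [0.4796, 0.0317, 0.1293]
eef_rot: [-3.106, -0.47, 0.003]
force: [-0.6, 0.6, -0.4]
gripper_width: 0.0162
7.7833 pos [0.48  0.032 0.129] z [-0.002 -0.    -1.   ] x [ 0.955  0.296 -0.002] d mm [0.355 0.33  0.699] units [ 0.011 -0.005 -0.017] rows 0.020403833753025884 F [-0.559  0.602 -0.366] w 0.016150348246777423
yaw 17.22346191559498 turn units [-0.     0.001 -0.   ]
red [275 169  20  23 336] [0.4754 0.0626 0.0432] [0.484 0.069 0.056] [-0.0007 -0.0373  0.0733] [ 0.0122 -0.0234  0.1159]
red [ 302  249   45   78 2863] [0.4826 0.0316 0.1885] [0.4904 0.0404 0.2011] [-0.0609 -0.0073 -0.0718] [0.0084 0.0147 0.0768]
shaft 113 [-0.0011 -0.0029  0.018 ] [0.0026 0.0051 0.035 ]
```

View pics/w4.png

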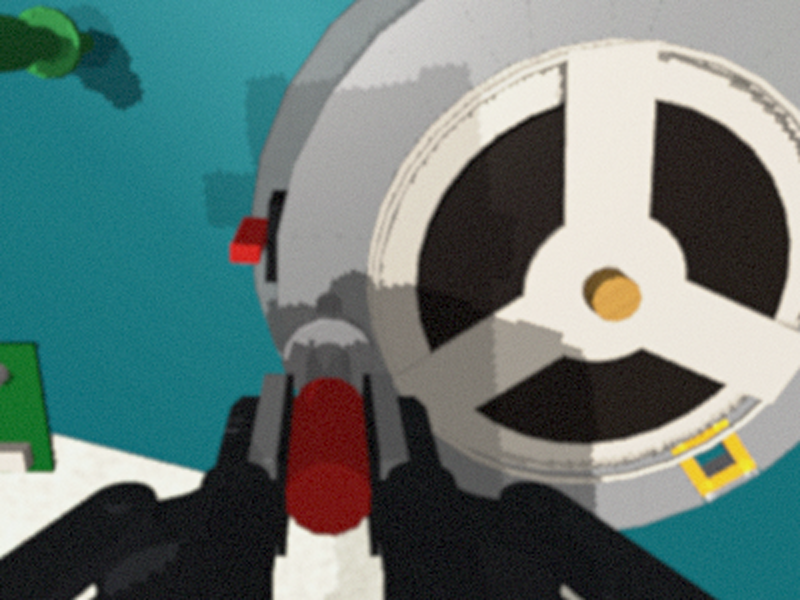

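Shown: pin gripped vertically between the pads (handle at crop (328,455), collar (325,345)), pointer (250,240), nut (611,298), hole frame coming round at (715,462). I'll refine the axis and slot from here.

Run:
```python
from h import *
from scipy.optimize import least_squares
np.set_printoptions(precision=4,suppress=True)
for rep in range(2):
    c=cap('wrist'); P=cloud(c); im=c['image']; hsv=cv2.cvtColor(im,cv2.COLOR_RGB2HSV).astype(int); ok=c['z_map']>.05
    near=ok&(np.hypot(P[...,0]-.504,P[...,1]+.07)<.17)
    T=R.from_rotvec(c['obs']['eef_rot']).as_matrix(); e=np.array(c['obs']['eef_pos']); Q=(P-e)@T
    near&=~((np.hypot(Q[...,0],Q[...,1])<.05)&(Q[...,2]<.06))
    for nm,z,m,r in [('platter',.056,near&(abs(P[...,2]-.056)<.004),.124),('reel',.069,near&(abs(P[...,2]-.069)<.003),.089)]:
        # outermost points per angle
        q=P[m]; a=np.arctan2(q[:,1]+.07,q[:,0]-.504); rr=np.hypot(q[:,1]+.07,q[:,0]-.504); b=np.round(a/.05)
        E=np.array([q[b==k][np.argsort(rr[b==k])[-3]] for k in np.unique(b) if (b==k).sum()>10 and abs(np.sort(rr[b==k])[-3]-r)<.006])[:,:2]
        s=least_squares(lambda p:np.hypot(*(E-p[:2]).T)-p[2],[.504,-.07,r],loss='soft_l1',f_scale=.001); print(nm,len(E),s.x,np.std(s.fun)); 
    br=near&(hsv[...,0]>10)&(hsv[...,0]<22)&(hsv[...,1]>90)&(np.hypot(P[...,0]-.504,P[...,1]+.07)<.025); q=P[br]
    if len(q): t=q[q[:,2]>q[:,2].max()-.004]; print('nut',len(q),t.mean(0),(t.min(0)+t.max(0))/2)
    red=((hsv[...,0]<8)|(hsv[...,0]>172))&(hsv[...,1]>130)&ok&(P[...,1]>.05)&(P[...,1]<.08)&(P[...,2]<.06)
    t=red&(P[...,2]>.0535); q=P[t]; print('ptr',t.sum(),q.mean(0),cv2.minAreaRect(q[:,:2].astype(np.float32)))
    m=ok&(hsv[...,1]<70)&(np.hypot(Q[...,0],Q[...,1])<.018)
    for a in np.arange(-.012,.04,.004):
        g=Q[m&(Q[...,2]>a)&(Q[...,2]<a+.004)]
        if rep and len(g): print('%.3f'%a,len(g),g.min(0)[:2],g.max(0)[:2])
    print(c['obs']['time_s'],e)
```

```text
platter 89 [ 0.5045 -0.0704  0.1241] 0.0005160269495129674
reel 124 [ 0.5047 -0.0699  0.0871] 0.00035768601417672866
nut 543 [ 0.505  -0.0694  0.0795] [ 0.5048 -0.0697  0.0795]
ptr 124 [0.4735 0.0628 0.0546] ((0.47332286834716797, 0.06264976412057877), (0.0072335717268288136, 0.010988178662955761), 15.414630889892578)
7.8833 [0.4799 0.0338 0.1299]
platter 89 [ 0.5045 -0.0704  0.124 ] 0.0004361250697534611
reel 124 [ 0.5047 -0.07    0.0871] 0.0003336470393966969
nut 543 [ 0.505  -0.0695  0.0794] [ 0.5049 -0.0699  0.0792]
ptr 128 [0.4734 0.0628 0.0546] ((0.47341063618659973, 0.06294678896665573), (0.007256262004375458, 0.01159970834851265), 8.917015075683594)
-0.012 464 [-0.0108 -0.0111] [0.0106 0.0132]
-0.008 526 [-0.0115 -0.0117] [0.011  0.0133]
-0.004 25 [ 0.0037 -0.0107] [0.0104 0.0116]
0.016 14 [ 0.0012 -0.0021] [0.0023 0.0035]
0.020 25 [ 0.0003 -0.0028] [0.0024 0.0042]
0.024 29 [-0.0007 -0.0028] [0.0023 0.0049]
0.028 28 [-0.0011 -0.0029] [0.0023 0.005 ]
0.032 26 [-0.0009 -0.003 ] [0.0023 0.0051]
7.9333 [0.48  0.034 0.13 ]
```

Slot is at (0.4806, 0.0322) (pointer radius 136 mm, rim 124 mm, both as given). The pin tip sits about (-2, +1) mm off the TCP in tool x/y. I'll shift 2 mm and descend to just above the platter.

```bash
cat > spd.py <<'E'
from h import *
np.set_printoptions(precision=3,suppress=True)
A=np.array([.5046,-.070]); S=np.arctan2(.0322+.07,.4806-.5046)
def ang():
    c=cap('wrist'); P=cloud(c); hsv=cv2.cvtColor(c['image'],cv2.COLOR_RGB2HSV).astype(int)
    r=np.hypot(P[...,0]-A[0],P[...,1]-A[1])
    m=(abs(hsv[...,0]-25)<6)&(hsv[...,1]>130)&(c['z_map']>.05)&(abs(P[...,2]-.053)<.012)&(abs(r-.105)<.016)
    o=c['obs']; q=P[m].mean(0) if m.sum()>8 else np.full(3,np.nan)
    return o['time_s'],(np.arctan2(q[1]-A[1],q[0]-A[0])-S+np.pi)%(2*np.pi)-np.pi,m.sum(),q,c
if __name__=='__main__':
    import sys
    last=None
    for i in range(int(sys.argv[1]) if len(sys.argv)>1 else 4):
        t,a,n,q,c=ang(); o=c['obs']
        w=((a-last[1]+np.pi)%(2*np.pi)-np.pi)/(t-last[0]) if last else np.nan
        print('t %.2f ang %.3f n %d w %.2f'%(t,a,n,w),'tcp',np.array(o['eef_pos']),'F',np.array(o['force'])); last=(t,a)
E
python3 -m creep '[[0,[0.052,0.016,0.3],[0,0,0]],[0,[0,0,0.3],[0,0,0]],[0,[0,0,0.2],[0,0,0]],[0,[0,0,0.08],[0,0,0]],[0,[0,0,0],[0,0,0]],[0,[0,0,0],[0,0,0]]]'
python3 go.py .4822 .0338 .0905; python3 spd.py 4
python3 - <<'E'
from h import *
s=cap('side'); P=cloud(s); save(s,'s5.png',(300,170,380,240),8); print(proj(s,[.4806,.0322,.061]))
E
```

```text
time_s: 8.48
eef_pos: [0.4824, 0.0327, 0.0949]
eef_rot: [-3.105, -0.474, 0.001]
force: [0.3, 0.6, -0.3]
gripper_width: 0.0159
8.4833 pos [0.482 0.033 0.095] z [-0.001  0.    -1.   ] x [ 0.954  0.299 -0.001] d mm [-0.248  1.058 -4.447] units [ 0.002 -0.027  0.111] rows 0.1097773955184666 F [ 0.26   0.615 -0.348] w 0.01586665701559923
yaw 17.368891868995547 turn units [-0.  0. -0.]
t 8.48 ang -1.230 n 1647 w nan tcp [0.482 0.033 0.095] F [ 0.26   0.615 -0.348]
t 8.53 ang -1.033 n 1568 w 3.96 tcp [0.483 0.033 0.095] F [ 0.018  1.136 -0.635]
t 8.58 ang -0.835 n 1458 w 3.96 tcp [0.483 0.033 0.096] F [ 0.126 -0.39  -1.258]
t 8.63 ang -0.636 n 1395 w 3.97 tcp [0.483 0.033 0.096] F [-0.118 -0.14  -1.337]
[332.45352563 212.81340707]
```

View pics/s5.png

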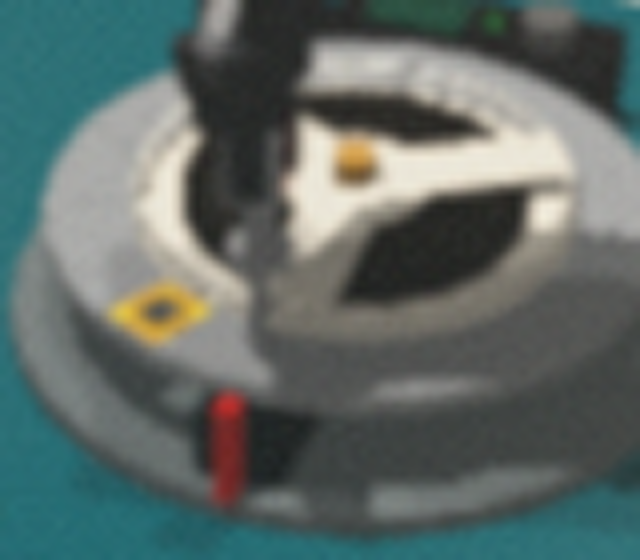

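Platter runs at 3.97 rad/s and the pin hangs over the slot radius. I'll lean in by small steps, watching the speed with the wrist camera.

```bash
python3 -m creep '[[0,[-0.013,-0.025,0.05],[0,0,0]],[0,[0,0,0.05],[0,0,0]],[0,[0,0,0],[0,0,0]]]'; python3 spd.py 3
python3 -m creep '[[0,[0,0,0.025],[0,0,0]],[0,[0,0,0],[0,0,0]]]'; python3 spd.py 3
```

```text
time_s: 8.98
eef_pos: [0.4816, 0.0333, 0.091]
eef_rot: [3.106, 0.474, -0.001]
force: [-0.4, 0.3, -1.0]
gripper_width: 0.016
t 8.98 ang nan n 0 w nan tcp [0.482 0.033 0.091] F [-0.445  0.316 -0.954]
t 9.03 ang nan n 0 w nan tcp [0.482 0.033 0.091] F [-0.031  0.474 -0.825]
t 9.08 ang nan n 0 w nan tcp [0.482 0.033 0.091] F [-0.257 -0.028 -1.573]
time_s: 9.3
eef_pos: [0.4817, 0.0333, 0.0902]
eef_rot: [3.106, 0.474, -0.001]
force: [-0.3, -0.2, 0.9]
gripper_width: 0.016
t 9.30 ang 2.002 n 393 w nan tcp [0.482 0.033 0.09 ] F [-0.274 -0.212  0.882]
t 9.35 ang 2.097 n 653 w 1.90 tcp [0.482 0.033 0.09 ] F [-1.214  0.239  0.582]
t 9.40 ang 2.224 n 668 w 2.54 tcp [0.482 0.033 0.09 ] F [-0.55  -0.488 -0.232]
```

```bash
python3 -m creep '[[0,[0,0,0.01],[0,0,0]],[0,[0,0,0],[0,0,0]]]'; python3 spd.py 4
```

```text
time_s: 9.62
eef_pos: [0.4818, 0.0333, 0.0899]
eef_rot: [3.106, 0.474, -0.0]
force: [-0.4, 0.8, 0.1]
gripper_width: 0.0161
t 9.62 ang 2.711 n 793 w nan tcp [0.482 0.033 0.09 ] F [-0.352  0.781  0.078]
t 9.67 ang 2.797 n 804 w 1.71 tcp [0.482 0.033 0.09 ] F [-1.492 -0.876  0.803]
t 9.72 ang 2.877 n 828 w 1.61 tcp [0.482 0.033 0.09 ] F [-0.646  0.475  0.918]
t 9.77 ang 2.954 n 844 w 1.53 tcp [0.482 0.033 0.09 ] F [-0.336  0.202  0.774]
```

```bash
python3 -m creep '[[0,[0,0,0.013],[0,0,0]],[0,[0,0,0],[0,0,0]]]'; python3 spd.py 4
```

```text
time_s: 9.98
eef_pos: [0.4818, 0.0333, 0.0893]
eef_rot: [3.106, 0.474, -0.0]
force: [-1.5, -0.6, 0.8]
gripper_width: 0.0164
t 9.98 ang -3.044 n 462 w nan tcp [0.482 0.033 0.089] F [-1.484 -0.567  0.784]
t 10.03 ang -2.991 n 441 w 1.06 tcp [0.482 0.033 0.089] F [-0.428 -1.155 -0.524]
t 10.08 ang -2.938 n 413 w 1.06 tcp [0.482 0.033 0.089] F [-1.457  0.048  1.491]
t 10.13 ang -2.889 n 391 w 0.98 tcp [0.482 0.033 0.089] F [-0.4   -0.782  1.047]
```

```bash
python3 -m creep '[[0,[0,0,0.006],[0,0,0]],[0,[0,0,0],[0,0,0]],[0,[0,0,0],[0,0,0]],[0,[0,0,0],[0,0,0]],[0,[0,0,0],[0,0,0]],[0,[0,0,0],[0,0,0]]]'; python3 spd.py 4
```

```text
time_s: 10.68
eef_pos: [0.4819, 0.0333, 0.0891]
eef_rot: [3.106, 0.474, -0.0]
force: [-2.0, -0.5, 0.5]
gripper_width: 0.0159
t 10.68 ang -2.436 n 634 w nan tcp [0.482 0.033 0.089] F [-1.975 -0.47   0.52 ]
t 10.73 ang -2.400 n 717 w 0.73 tcp [0.482 0.033 0.089] F [-1.229 -0.038  0.666]
t 10.78 ang -2.364 n 837 w 0.73 tcp [0.482 0.033 0.089] F [-1.417 -1.227  1.279]
t 10.83 ang -2.332 n 953 w 0.65 tcp [0.482 0.033 0.089] F [-0.807  0.04   0.768]
```

```bash
for i in 1; do python3 -m creep '[[0,[0,0,0],[0,0,0]],[0,[0,0,0],[0,0,0]],[0,[0,0,0],[0,0,0]],[0,[0,0,0],[0,0,0]],[0,[0,0,0],[0,0,0]],[0,[0,0,0],[0,0,0]],[0,[0,0,0],[0,0,0]],[0,[0,0,0],[0,0,0]],[0,[0,0,0],[0,0,0]],[0,[0,0,0],[0,0,0]]]'; done
python3 -m creep '[[0,[0,0,0],[0,0,0]],[0,[0,0,0],[0,0,0]],[0,[0,0,0],[0,0,0]],[0,[0,0,0],[0,0,0]],[0,[0,0,0],[0,0,0]],[0,[0,0,0],[0,0,0]],[0,[0,0,0],[0,0,0]],[0,[0,0,0],[0,0,0]],[0,[0,0,0],[0,0,0]],[0,[0,0,0],[0,0,0]]]'; python3 spd.py 3
```

```text
time_s: 11.72
eef_pos: [0.4819, 0.0334, 0.0891]
eef_rot: [3.106, 0.474, 0.0]
force: [-1.2, -0.6, 0.7]
gripper_width: 0.016
time_s: 12.55
eef_pos: [0.4819, 0.0334, 0.0891]
eef_rot: [3.106, 0.474, 0.0]
force: [-1.2, 0.7, 1.2]
gripper_width: 0.0161
t 12.55 ang -1.173 n 1716 w nan tcp [0.482 0.033 0.089] F [-1.214  0.682  1.216]
t 12.60 ang -1.139 n 1697 w 0.68 tcp [0.482 0.033 0.089] F [-0.906 -0.789  0.429]
t 12.65 ang -1.104 n 1688 w 0.70 tcp [0.482 0.033 0.089] F [-1.453 -0.519  0.333]
```

```bash
python3 -m creep '[[0,[0,0,0],[0,0,0]],[0,[0,0,0],[0,0,0]],[0,[0,0,0],[0,0,0]],[0,[0,0,0],[0,0,0]],[0,[0,0,0],[0,0,0]],[0,[0,0,0],[0,0,0]],[0,[0,0,0],[0,0,0]],[0,[0,0,0],[0,0,0]],[0,[0,0,0],[0,0,0]],[0,[0,0,0],[0,0,0]]]'; python3 spd.py 2
python3 -m creep '[[0,[0,0,0],[0,0,0]],[0,[0,0,0],[0,0,0]],[0,[0,0,0],[0,0,0]],[0,[0,0,0],[0,0,0]],[0,[0,0,0],[0,0,0]],[0,[0,0,0],[0,0,0]],[0,[0,0,0],[0,0,0]],[0,[0,0,0],[0,0,0]],[0,[0,0,0],[0,0,0]],[0,[0,0,0],[0,0,0]]]';  python3 spd.py 3
```

```text
time_s: 13.53
eef_pos: [0.4819, 0.0334, 0.0892]
eef_rot: [-3.106, -0.474, -0.0]
force: [-0.7, -0.6, 1.1]
gripper_width: 0.016
t 13.53 ang -0.499 n 1391 w nan tcp [0.482 0.033 0.089] F [-0.657 -0.642  1.064]
t 13.58 ang -0.465 n 1389 w 0.68 tcp [0.482 0.033 0.089] F [-2.161 -0.112  1.352]
time_s: 14.47
eef_pos: [0.4816, 0.0334, 0.089]
eef_rot: [-3.106, -0.474, 0.001]
force: [-1.7, -0.3, -0.8]
gripper_width: 0.016
t 14.47 ang -0.014 n 719 w nan tcp [0.482 0.033 0.089] F [-1.737 -0.259 -0.818]
t 14.52 ang -0.015 n 724 w -0.02 tcp [0.482 0.033 0.089] F [-1.244 -0.666 -0.02 ]
t 14.57 ang -0.015 n 716 w -0.00 tcp [0.482 0.033 0.089] F [-1.832 -0.524 -1.375]
```

Caught: the platter stands still with its hole round the tip. Now pushing down in small steps.

```bash
python3 -m creep '[[0,[0,0,0.05],[0,0,0]],[0,[0,0,0.05],[0,0,0]],[0,[0,0,0.05],[0,0,0]],[0,[0,0,0.05],[0,0,0]],[0,[0,0,0.05],[0,0,0]],[0,[0,0,0],[0,0,0]]]'; python3 spd.py 2
python3 -m creep '[[0,[0,0,0.05],[0,0,0]],[0,[0,0,0.05],[0,0,0]],[0,[0,0,0.05],[0,0,0]],[0,[0,0,0],[0,0,0]]]'; python3 spd.py 2
```

```text
time_s: 15.12
eef_pos: [0.4816, 0.0333, 0.0787]
eef_rot: [-3.106, -0.474, 0.001]
force: [-1.4, -0.5, -1.3]
gripper_width: 0.0164
t 15.12 ang -0.030 n 669 w nan tcp [0.482 0.033 0.079] F [-1.352 -0.489 -1.347]
t 15.17 ang -0.030 n 681 w 0.00 tcp [0.482 0.033 0.079] F [-1.109 -1.217 -1.344]
time_s: 15.55
eef_pos: [0.4816, 0.0333, 0.0727]
eef_rot: [-3.106, -0.474, 0.001]
force: [-1.2, -0.7, -1.0]
gripper_width: 0.0162
t 15.55 ang -0.038 n 639 w nan tcp [0.482 0.033 0.073] F [-1.207 -0.699 -0.989]
t 15.60 ang -0.038 n 640 w -0.01 tcp [0.482 0.033 0.073] F [-0.548  0.792 -0.599]
```

```bash
python3 -m creep '[[0,[0,0,0.05],[0,0,0]],[0,[0,0,0.05],[0,0,0]],[0,[0,0,0.05],[0,0,0]],[0,[0,0,0],[0,0,0]]]'; python3 spd.py 1
python3 -m creep '[[0,[0,0,0.05],[0,0,0]],[0,[0,0,0.05],[0,0,0]],[0,[0,0,0.05],[0,0,0]],[0,[0,0,0.05],[0,0,0]],[0,[0,0,0],[0,0,0]]]'; python3 spd.py 1
```

```text
time_s: 15.98
eef_pos: [0.4816, 0.0333, 0.0668]
eef_rot: [3.106, 0.474, -0.001]
force: [-1.7, -0.6, -0.2]
gripper_width: 0.0161
t 15.98 ang -0.038 n 560 w nan tcp [0.482 0.033 0.067] F [-1.658 -0.567 -0.236]
time_s: 16.45
eef_pos: [0.4816, 0.0333, 0.0587]
eef_rot: [-3.106, -0.474, 0.001]
force: [-1.1, 0.1, -0.8]
gripper_width: 0.016
t 16.45 ang -0.034 n 386 w nan tcp [0.482 0.033 0.059] F [-1.081  0.101 -0.784]
```

```bash
python3 -m creep '[[0,[0,0,0.05],[0,0,0]],[0,[0,0,0.05],[0,0,0]],[0,[0,0,0.025],[0,0,0]],[0,[0,0,0],[0,0,0]]]'; python3 spd.py 3
python3 -m creep '[[0,[0,0,0.025],[0,0,0]],[0,[0,0,0.025],[0,0,0]],[0,[0,0,0],[0,0,0]]]'; python3 spd.py 3
```

```text
time_s: 16.83
eef_pos: [0.4817, 0.0333, 0.0539]
eef_rot: [-3.106, -0.474, 0.001]
force: [-0.9, -0.1, -0.8]
gripper_width: 0.0159
t 16.83 ang -0.035 n 309 w nan tcp [0.482 0.033 0.054] F [-0.916 -0.078 -0.769]
t 16.88 ang -0.035 n 314 w 0.00 tcp [0.482 0.033 0.054] F [-1.435 -0.092 -0.993]
t 16.93 ang -0.035 n 309 w -0.01 tcp [0.482 0.033 0.054] F [-0.942 -0.231 -0.649]
time_s: 17.23
eef_pos: [0.4819, 0.0334, 0.052]
eef_rot: [3.106, 0.474, 0.0]
force: [-0.7, -0.1, 0.7]
gripper_width: 0.0161
t 17.23 ang -0.035 n 296 w nan tcp [0.482 0.033 0.052] F [-0.719 -0.145  0.652]
t 17.28 ang -0.036 n 296 w -0.02 tcp [0.482 0.033 0.052] F [-1.795 -0.931  0.076]
t 17.33 ang -0.036 n 300 w -0.01 tcp [0.482 0.033 0.052] F [-1.599 -0.515  1.209]
```

```bash
python3 -m creep '[[0,[0,0,0.025],[0,0,0]],[0,[0,0,0],[0,0,0]],[0,[0,0,0],[0,0,0]]]'; python3 spd.py 2
python3 -m creep '[[0.25,[0,0,0],[0,0,0]],[0.4,[0,0,0],[0,0,0]],[0.5,[0,0,0],[0,0,0]],[0.5,[0,0,0],[0,0,0]],[0.5,[0,0,0],[0,0,0]]]'; python3 spd.py 3
```

```text
time_s: 17.63
eef_pos: [0.482, 0.0334, 0.0512]
eef_rot: [3.106, 0.474, 0.0]
force: [-1.0, -0.5, 1.3]
gripper_width: 0.0162
t 17.63 ang -0.037 n 293 w nan tcp [0.482 0.033 0.051] F [-0.976 -0.543  1.339]
t 17.68 ang -0.037 n 293 w -0.00 tcp [0.482 0.033 0.051] F [-1.7   -0.68   1.521]
time_s: 18.15
eef_pos: [0.4821, 0.0334, 0.0512]
eef_rot: [-3.106, -0.474, -0.0]
force: [0.2, 0.6, 0.2]
gripper_width: 0.0429
t 18.15 ang 0.050 n 530 w nan tcp [0.482 0.033 0.051] F [0.18  0.566 0.161]
t 18.20 ang 0.051 n 536 w 0.01 tcp [0.482 0.033 0.051] F [-0.317 -0.208 -0.062]
t 18.25 ang 0.050 n 536 w -0.00 tcp [0.482 0.033 0.051] F [ 0.091 -0.38  -0.879]
```

Released and the platter is still. I'll back straight up and check.

```bash
python3 -m creep '[[0.5,[0,0,-0.3],[0,0,0]],[0.5,[0,0,-0.6],[0,0,0]],[0.5,[0,0,-0.8],[0,0,0]],[0.5,[0,0,-0.8],[0,0,0]],[0.5,[0,0,-0.8],[0,0,0]],[0.5,[0,0,-0.3],[0,0,0]],[0.5,[0,0,0],[0,0,0]],[0.5,[0,0,0],[0,0,0]]]'; python3 spd.py 3
python3 - <<'E'
from h import *
np.set_printoptions(precision=4,suppress=True)
c=cap('wrist'); s=cap('side'); P=cloud(c); hsv=cv2.cvtColor(c['image'],cv2.COLOR_RGB2HSV).astype(int)
near=(np.hypot(P[...,0]-.4806,P[...,1]-.0322)<.025)&(c['z_map']>.05)
red=((hsv[...,0]<8)|(hsv[...,0]>172))&(hsv[...,1]>130)&near&(P[...,2]>.08)
t=red&(P[...,2]>.117); print('top',t.sum(),P[t].mean(0),P[red].max(0),P[red].min(0))
col=near&(hsv[...,1]<50)&(P[...,2]>.0585)&(P[...,2]<.07)&(np.hypot(P[...,0]-.4806,P[...,1]-.0322)<.016); print('collar',col.sum(),P[col].mean(0),np.percentile(P[col][:,2],[10,50,90]))
u,v=proj(c,[.4806,.0322,.09]).astype(int); a=c['image'][max(0,v-90):v+90,u-100:u+100,::-1]
b=s['image'][170:242,290:370,::-1]
cv2.imwrite('pics/end.png',np.hstack([cv2.resize(a,(400,360)),cv2.resize(b,(400,360),interpolation=cv2.INTER_CUBIC)]))
E
```

```text
time_s: 18.97
eef_pos: [0.4823, 0.0333, 0.1961]
eef_rot: [3.105, 0.473, 0.003]
force: [-1.0, -0.1, -0.9]
gripper_width: 0.0428
t 18.97 ang 0.053 n 165 w nan tcp [0.482 0.033 0.196] F [-0.959 -0.086 -0.925]
t 19.02 ang 0.049 n 177 w -0.09 tcp [0.481 0.033 0.195] F [-0.124  0.648 -0.136]
t 19.07 ang 0.049 n 182 w 0.01 tcp [0.481 0.033 0.194] F [-0.448  0.287 -0.232]
top 397 [0.4771 0.0312 0.131 ] [0.5018 0.0548 0.3138] [0.4675 0.012  0.0851]
collar 290 [0.4822 0.0325 0.0611] [0.0599 0.0606 0.0622]
```

View pics/end.png

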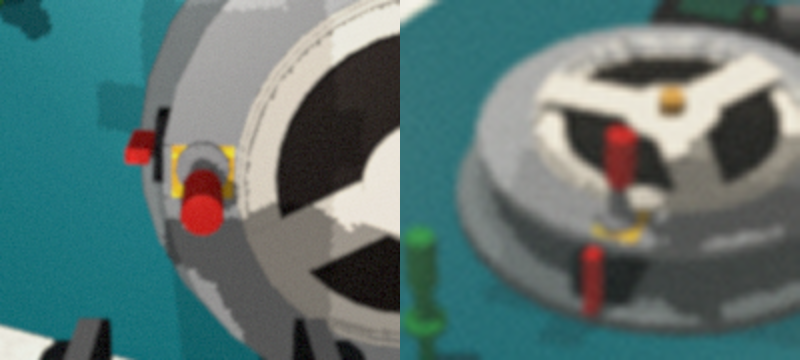

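```bash
python3 -c "
from station import order, sensors
print(order.finish_job(), sensors.get_obs()['time_s'])"
```

```text
the job is handed in; nothing more can be done
the job is handed in; nothing more can be done
```

The lock pin is in the slot, released and holding the platter still, and I handed the job in at about 19 s. The hand-in gives no verdict.

I took the red-handled steel pin from the blue stand and leaned it on the platter over the slot. That slowed the platter from 3.97 to about 0.7 rad/s, until the hole came round and was caught. I then pushed the pin down until the collar touched, with readings of only 1–3 N, and let go and backed off upwards.

**Last checks:**
- **Platter:** it stood still, at about 0.01 rad/s.
- **Collar:** its top measured 0.061 m; fully down is 0.062 m.
- **Pin:** it looked upright in the wrist and side pictures, and the gripper was clear of it. I did not measure the tilt.

**What failed or disagreed:**
- **First grasp missed:** the finger tips ended about 37 mm behind the reported TCP, so they pressed on top of the handle with about 9 N. The pin stayed upright in its stand, and the second, deeper grasp held.
- **Handle-top height:** this last check was spoiled by stray depth readings, so I relied on the collar instead.
- **Hole position:** the yellow frame read 0.05 rad (about 5 mm) off the slot, inside the 8 mm limit. The pin partly hid the frame, so that figure is rough; the play in the fit allows at most about 4.5 mm.

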